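# Bolt the lathe chuck case shut

### The arm

A 6-joint arm with a two-finger parallel gripper is mounted at the origin on the work surface. World frame = base frame: x ahead of the robot, y to its left, z up, the work surface at z = 0. Lengths are in m, angles in rad, forces in N, time in s.
With the tool pointing down it reaches from about 0.4 to 0.925 m from the base axis. Payload 12.5 kg.
Tool frame: the origin (TCP) lies between the finger pads; the fingertips stand 11 mm ahead of it and the grasp point (between the pads) lies 8 mm behind it (robot.finger_overhang is the distance from the TCP to the fingertips, in m); z points along the fingers, y is the line along which they close (so a half turn about z gives the same grasp; the last joint's range is limited). The gripper opens to 95 mm and grips with 3 to 60 N. Pads are 20 mm wide; open, the fingers measure 119 mm over their backs; the gripper's body (75 mm by 180 mm) begins 59 mm behind the grasp point.
Start: joints at [-1.251, 0.491, 1.559, -0, 1.092, -0.106], TCP at [0.258, -0.569, 0.226] pointing down, gripper open.
Joint ranges: [-3.1, 3.1], [-0.84, 2.19], [0.05, 2.79], [-1.13, 4.28], [0.06, 2.93], [-2.69, 2.69]. Speed limits (rad/s): [2.22, 2.22, 2.79, 3.14, 3.14, 3.14].

### API

Orientations are given as [roll, pitch, yaw] about the fixed x, y, z axes, in that order (R = Rz(yaw) Ry(pitch) Rx(roll)).
In Python, from workcell import readout, viewer, robot gives the robot as it stands.
- The arm moves only by the tool servo_tool, never from a script. Its arguments are lists of equal length, an entry for each row: "dp": the shift along the tool's x, y, z in units of 100 mm (1.0 is 100 mm), a list of three; "twist": the turn about the tool's z in units of 90 degrees (1.0 is 90 degrees). A call has 1 to 12 rows; each row is the pose to reach, as a shift and turn from the pose commanded when the call began, along the tool's axes at that moment; what a row does not reach only later rows make up. A row lasts 1/12 s, in which the tool goes at most 41.7 mm and 7.16 degrees, less where a joint would pass 70% of its speed; a pose out of reach is approached as far as the arm can. A call with a number of a shift or a turn outside -1 to 1 is refused whole. A call with a gripper value outside its range is refused whole. "fingers" is the closure in counts, from 0 (fully open) to 255 (shut), set as the call begins (left out, the last holds). The fingers move at their own pace and stop on an object; "squeeze" is the grip in N (left out, the last holds). Time passes only in rows, so rows that repeat a pose let the fingers close. It gives the time, the measured TCP pose, the force, the opening and the grip force at its end, in the units of the state.
- readout.state(): the state, without advancing time (a new reading comes with each control period).
- viewer.camera(name): name is "scene" or "top" or "wrist"; returns a dict with "image" (420x560x3 uint8, red, green, blue), "mtx" (3x3 intrinsics, pixels), "rvec" (rotation vector, rad) and "tvec" (3), from world to camera coordinates, as OpenCV has them. Camera axes: x right, y down, z forward; pixel columns grow to the right and rows downward; lengths in m; the calibration is good to about 2 mm. A picture is of the moment at which its call begins. There is no depth.
- robot.close_job(): hands the job in; it is judged then, once.
The state is a dict: "time_s": time; "qpos": joint angles; "joint_vel": joint speeds; "effort": joint torques, N m; "ee_pos": TCP position; "tcp_rot": TCP orientation; "ft_force": force on the tool from outside, world axes, zero at the start; "wrist_torque": the same for the moment, N m; "width": finger opening in m; "gripper_force": force on a finger pad.
Only numpy, scipy, OpenCV 4.12 (cv2) and the standard library are available. Lean on these libraries where they do the work, as an engineer would, in place of code of your own. Each camera call takes 0.05 s, during which the arm holds its last target. There are 200 camera calls.

### The job

Bolt the lathe chuck case shut: with one fingertip press the yellow spring safety bar down and keep it down while the other finger pushes the blue thumb plate until the bolt is fully home in the brass keeper on the lid. Only then let the bar spring all the way back up to lock the bolt, and move clear. Push the thumb plate, do not pinch it, and leave the wooden ring, the wax tin and the gouge where they are.

Things in the scene. Friction and masses are not known exactly. Their poses are not given: they have to be found in the camera images.
- case: Grey steel case fixed to the bench, 220 (x) by 320 (y) by 70 mm high; origin at the centre of its underside, z up. Past y = 25 mm lies the shut, immovable clear lid; the rest is a flat deck carrying bolt and safety bar. The bolt slides along the case's +y, towards the lid. Two guide straps over the bolt bar, at y = -90 and 18 mm, reach 18 mm above the deck.
- bolt (a joint): Bolt travel along the case's +y, in m: 0 open, 0.045 fully home (end stop); starts between 0 and 0.010. About 2.5 N of friction, no spring: it stays where left. With the safety bar up, the bar's tooth blocks it at 0.012, can catch it again near 0.030, and locks it home past 0.0425.
- bolt_plate (a point): Centre of the top edge of the blue upright thumb plate on the bolt, moving with it: 32 mm wide along the case's x, 10 mm thick along y, top 52 mm above the deck. At bolt 0 it is at case x 36, y -40 mm. Push its -y face. The steel bar under it (20 mm wide, 120 mm long) reaches 15 mm above the deck.
- catch (a joint): How far the yellow safety bar is pressed straight down, in m: 0 up, 0.009 fully down. Spring: about 1.4 N at the start, 5.4 N fully down; springs back when let go. The bolt is free to slide while it is pressed more than 0.004.
- catch_top (a point): Centre of the flat level top of the yellow safety bar, moving with it: 35 mm along the case's x, 100 mm along y, 32 mm above the deck when up, centre at case x -37.5, y -40 mm. Press it anywhere; a fingertip may slide along it. Between bar and thumb plate is a 40 mm gap with nothing higher than 17 mm above the deck.
- ring: Loose turned wooden ring standing on the clear lid, 56 mm outside diameter, 38 mm bore, 30 mm high; origin at the centre of its underside. Bystander.
- tin: Loose round wax tin on the bench beside the case, 68 mm diameter, 50 mm high; origin at the centre of its underside. Bystander.
- gouge: Loose turning gouge lying on the bench beside the case, 262 mm long along its x, wooden handle 28 mm thick to -x, steel blade to +x; origin under its middle. Bystander.
- keeper (a point): Middle of the top of the brass keeper on the lid that the bolt enters: a bridge 34 mm along the case's x, 24 mm along y, 20 mm above the deck, fixed at case x 36, y 54 mm.

How it is judged:
On the way, in this order (a step that is already met when the one before it is completed fails the run):
1. the safety bar is pressed down before the bolt is moved past its tooth (value of joint catch above 0.004 m and value of joint bolt below 0.014 m), for 0.1 s.
2. the bolt is fully home while the bar is still held down (value of joint bolt above 0.0425 m and value of joint catch above 0.0038 m), for 0.1 s.
At the end, for the whole second after the job is handed in: The bolt is home (over 42 of its 45 mm), the safety bar has sprung back up (less than 1.5 mm pressed), and ring, tin and gouge lie still within 12 mm of where they were (value of joint bolt above 0.042 m and value of joint catch below 0.0015 m and distance of each of ring, tin, gouge from where it was at the start of the episode below 0.012 m and linear speed of ring below 0.02 m/s and angle between each of ring, tin's own z axis and vertical below 0.2 rad); the robot touches nothing.
It fails at once if the safety bar comes up while the bolt is part-way (value of joint bolt between 0.015 and 0.04 m and value of joint catch below 0.0025 m).
It fails at once if the thumb plate is pinched between the fingers (horizontal distance between the grasp point and bolt_plate below 0.011 m and z of the grasp point in the frame of bolt_plate below 0.01 m).
It fails at once if a bystander is lifted, shifted or tipped (distance of any of ring, tin, gouge from where it was at the start of the episode above 0.015 m or angle between any of ring, tin's own z axis and vertical above 0.4 rad).
It also fails if it takes over 38 s, if anything falls off the work surface, if the arm or the gripper's body presses on something with over 40 N, if the wrist force passes 120 N, or if a joint passes its speed limit or range.

## Working session

There is one attempt and no reset: what is moved stays moved. The work goes in short steps, Python scripts to look and compute and a tool call to move; the robot and the scene stay as the last step left them, time stands still between calls to the robot, and variables do not carry over. Pictures are saved under pics/ and viewed, at most 10 in all, crops included, and the job is handed in when it is done.

Besides the shell and the picture viewer there is one more tool, called after "Request:" as name(argument=value, ...), one argument or row to a line, values as JSON. servo_tool: Moves the arm, as the interface text tells. Its arguments: {"type":"object","properties":{"dp":{"type":"array"},"twist":{"type":"array"},"fingers":{"type":"number"},"squeeze":{"type":"number"}},"required":["dp","twist"]}

```bash
mkdir -p pics; python3 - <<'E'
from workcell import readout, viewer, robot
import cv2,numpy as np
print(readout.state())
ims=[]
for n in("scene","top"):
    c=viewer.camera(n); cv2.imwrite(f"pics/{n}0.png",c["image"][:,:,::-1]); np.savez(f"{n}0.npz",**c)
E
```

```text
{'time_s': 0.0, 'qpos': array([-1.25061232e+00,  4.91555153e-01,  1.55948892e+00, -4.22514410e-06,
        1.09169598e+00, -1.05590063e-01]), 'joint_vel': array([ 0.00129562,  0.00034871,  0.001872  , -0.00076888, -0.00033586,
       -0.00067592]), 'effort': array([-1.87347227e-04, -6.12643862e+01, -2.58184665e+01,  6.91700843e-02,
        4.83199989e-02, -1.05019483e-04]), 'ee_pos': array([ 0.25808743, -0.56894919,  0.22505089]), 'tcp_rot': array([-3.14045125e+00, -1.17202590e-04,  4.25775953e-01]), 'ft_force': array([-0.33451098, -0.21554821,  0.18190379]), 'wrist_torque': array([ 0.0104726 ,  0.01065832, -0.01220772]), 'gripper_force': 0.0, 'width': 0.09531326117577908}
```

View pics/top0.png

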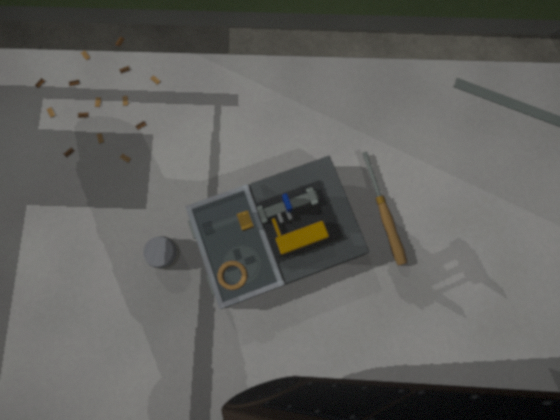

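View pics/scene0.png

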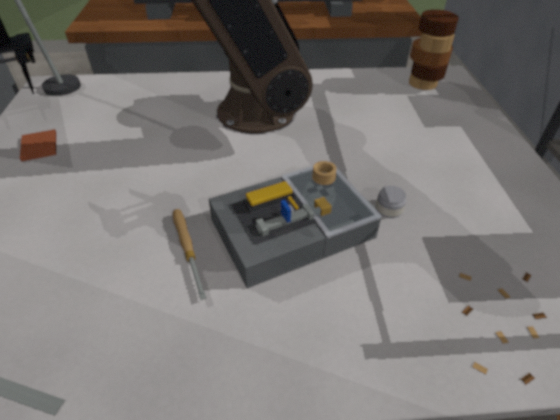

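The top view shows the yellow bar at about (302,237), the blue plate at (287,201), the keeper at (246,220) and the ring at (232,275). The tin is at (160,252) and the gouge at (388,210). In the scene view the bar is at (270,193), the plate at (286,211) and the keeper at (322,206).

```bash
cat > h.py <<'E'
import cv2,numpy as np
def ray(c,uv):
    R=cv2.Rodrigues(c["rvec"])[0]; o=-R.T@c["tvec"].ravel()
    p=cv2.undistortPoints(np.float64(uv).reshape(-1,1,2),c["mtx"],None).reshape(-1,2)
    return o,np.c_[p,np.ones(len(p))]@R
def plane(c,uv,z):
    o,d=ray(c,uv); return o+d*((z-o[2])/d[:,2])[:,None]
def mask(im,col,roi=None):
    h=cv2.cvtColor(im,cv2.COLOR_RGB2HSV)
    lo,hi={"y":((22,200,60),(32,255,255)),"b":((105,130,50),(130,255,255)),"k":((14,120,60),(24,255,255))}[col]
    m=cv2.inRange(h,lo,hi)
    if roi:
        k=np.zeros_like(m);x0,y0,x1,y1=roi;k[y0:y1,x0:x1]=1;m=m*k
    return m
def blobs(m,amin=25):
    cs,_=cv2.findContours(m,cv2.RETR_EXTERNAL,cv2.CHAIN_APPROX_NONE)
    return sorted([c for c in cs if cv2.contourArea(c)>=amin],key=cv2.contourArea,reverse=True)
E
python3 - <<'E'
from h import *
t=dict(np.load("top0.npz"));s=dict(np.load("scene0.npz"))
h=cv2.cvtColor(t["image"],cv2.COLOR_RGB2HSV)
for p in[(302,237),(290,240),(287,201),(246,220)]:print(p,h[p[1],p[0]])
hs=cv2.cvtColor(s["image"],cv2.COLOR_RGB2HSV)
for p in[(270,193),(286,211),(322,206)]:print(p,hs[p[1],p[0]])
for n,c,roi in(("t",t,(185,150,370,310)),("s",s,(200,160,385,280))):
    for col,z in(("y",.102),("b",.122),("k",.09)):
        for b in blobs(mask(c["image"],col,roi),12)[:3]:
            r=cv2.minAreaRect(b); P=plane(c,cv2.boxPoints(r),z)
            print(n,col,cv2.contourArea(b),np.round(r[0],1),"ctr",plane(c,[r[0]],z)[0].round(4),"sides",np.linalg.norm(P[1]-P[0]).round(3),np.linalg.norm(P[2]-P[1]).round(3),"yaw",np.degrees(np.arctan2(*(P[1]-P[0])[1::-1])).round(1))
R=cv2.Rodrigues(t["rvec"])[0];print(-R.T@t["tvec"].ravel())
E
```

```text
(302, 237) [ 23 243 124]
(290, 240) [ 23 251 121]
(287, 201) [110 203 108]
(246, 220) [ 21 168 100]
(270, 193) [ 23 203 151]
(286, 211) [109 211  82]
(322, 206) [ 21 155 125]
t y 838.0 [299.6 229.7] ctr [0.5148 0.0255 0.102 ] sides 0.101 0.07 yaw -72.2
t b 77.0 [286.8 201.6] ctr [0.566 0.052 0.122] sides 0.012 0.034 yaw -61.2
t k 991.0 [298.2 228.3] ctr [0.5194 0.0278 0.09  ] sides 0.105 0.075 yaw -68.1
t k 530.0 [232. 275.] ctr [0.4241 0.1544 0.09  ] sides 0.051 0.05 yaw -88.4
t k 167.5 [244.7 220.1] ctr [0.533  0.1349 0.09  ] sides 0.023 0.035 yaw -69.5
s y 195.0 [268.5 193.4] ctr [0.5101 0.0177 0.102 ] sides 0.097 0.036 yaw 113.3
s b 130.5 [285.5 210. ] ctr [0.585  0.0488 0.122 ] sides 0.019 0.064 yaw 86.1
s k 647.5 [272.5 193.8] ctr [0.4988 0.0269 0.09  ] sides 0.09 0.122 yaw 176.8
s k 139.0 [322.6 205.6] ctr [0.544  0.1323 0.09  ] sides 0.032 0.047 yaw 128.9
s k 28.5 [326.8 167.9] ctr [0.4156 0.1606 0.09  ] sides 0.026 0.026 yaw 163.3
[0.38916769 0.05283468 0.9153173 ]
```

```bash
python3 - <<'E'
from h import *
t=dict(np.load("top0.npz"))
m=cv2.inRange(cv2.cvtColor(t["image"],cv2.COLOR_RGB2HSV),(15,150,50),(32,255,255))
k=np.zeros_like(m);k[150:310,262:370]=1
m=cv2.morphologyEx(m*k,cv2.MORPH_OPEN,np.ones((11,11)))
b=blobs(m)[0];r=cv2.minAreaRect(b);P=plane(t,cv2.boxPoints(r),.102);print(r,P.round(4),P.mean(0).round(4))
bar=P.mean(0)[:2]
L=max([P[1]-P[0],P[2]-P[1]],key=np.linalg.norm);print(np.linalg.norm(P[1]-P[0]),np.linalg.norm(P[2]-P[1]),np.degrees(np.arctan2(L[1],L[0])))
# 2-point fit: bar centre (-37.5,-40), keeper (36,54)
kp=np.array([.533,.1349]);v=kp-bar;w=np.array([.0735,.094])
th=np.arctan2(v[1],v[0])-np.arctan2(w[1],w[0]);print("len",np.linalg.norm(v),np.linalg.norm(w),"theta",np.degrees(th))
for th in (th,):
    R=np.array([[np.cos(th),-np.sin(th)],[np.sin(th),np.cos(th)]])
    o=(kp+bar)/2-R@np.array([-.00075,.007]);print("case",o,"plate in case",R.T@(np.array([.566,.052])-o), "start",o+R@np.array([0,-.075]))
E
```

```text
((301.5500183105469, 237.15000915527344), (19.606122970581055, 51.545127868652344), 71.56505584716797) [[ 0.501   0.0751  0.102 ]
 [ 0.536  -0.02    0.102 ]
 [ 0.4995 -0.0324  0.102 ]
 [ 0.4651  0.0619  0.102 ]] [0.5004 0.0211 0.102 ]
0.10130342240616551 0.03853997937408076 -69.80324609021373
len 0.11833779166626854 0.11932413837945782 theta 22.03578526075951
case [0.52002566 0.07181213] plate in case [ 0.03518267 -0.03561376] start [0.54816458 0.00229091]
```

Request:
servo_tool(
  dp=[
    [-0.17, -0.38, 0],
    [-0.33, -0.76, 0],
    [-0.43, -1.0, 0],
    [-0.43, -1.0, 0],
  ],
  twist=[0, 0, 0, 0],
  fingers=67,
)

```text
time_s: 0.43
ee_pos: [0.1752, -0.4927, 0.2256]
tcp_rot: [-3.139, -0.0, 0.425]
ft_force: [0.8, -1.9, 1.1]
width: 0.0744
gripper_force: 0.0
```

Request:
servo_tool(
  dp=[
    [0.33, -0.18, 0],
    [0.67, -0.37, 0],
    [1.0, -0.55, 0],
    [1.0, -0.55, 0],
  ],
  twist=[-0.07, -0.14, -0.21, -0.21],
)

```text
time_s: 0.77
ee_pos: [0.2484, -0.4005, 0.2256]
tcp_rot: [-3.141, -0.001, 0.765]
ft_force: [-0.4, -1.7, 0.9]
width: 0.0705
gripper_force: 0.0
```

Request:
servo_tool(
  dp=[
    [0.35, -0.06, 0],
    [0.7, -0.12, 0],
    [1.0, -0.17, 0],
    [1.0, -0.17, 0],
  ],
  twist=[-0.07, -0.14, -0.21, -0.28],
)

```text
time_s: 1.1
ee_pos: [0.3093, -0.3206, 0.2257]
tcp_rot: [-3.142, -0.001, 1.203]
ft_force: [0.2, -0.7, 0.7]
width: 0.0703
gripper_force: 0.0
```

Request:
servo_tool(
  dp=[
    [0.25, 0.2, 0],
    [0.5, 0.4, 0],
    [0.75, 0.6, 0],
    [1.0, 0.8, 0],
  ],
  twist=[-0.07, -0.14, -0.21, -0.28],
)

```text
time_s: 1.43
ee_pos: [0.4199, -0.2592, 0.2257]
tcp_rot: [3.141, 0.0, 1.64]
ft_force: [0.8, -0.8, 0.4]
width: 0.0701
gripper_force: 0.0
```

Request:
servo_tool(
  dp=[
    [0.25, 0.2, 0],
    [0.5, 0.4, 0],
    [0.75, 0.6, 0],
    [1.0, 0.8, 0],
    [1.0, 0.8, 0],
  ],
  twist=[-0.06, -0.13, -0.19, -0.19, -0.19],
)

```text
time_s: 1.85
ee_pos: [0.4943, -0.1516, 0.2254]
tcp_rot: [3.141, -0.0, 1.937]
ft_force: [0.2, -0.9, -0.3]
width: 0.0704
gripper_force: 0.0
```

Request:
servo_tool(
  dp=[
    [0.3, 0.3, 0],
    [0.6, 0.6, 0],
    [0.9, 0.9, 0],
    [0.9, 1.0, 0],
    [0.9, 1.0, 0],
    [0.9, 1.0, 0],
    [0.9, 1.0, 0],
  ],
  twist=[0, 0, 0, 0, 0, 0, 0],
)

```text
time_s: 2.43
ee_pos: [0.5528, -0.0363, 0.2254]
tcp_rot: [-3.141, -0.0, 1.933]
ft_force: [-0.8, -0.8, -0.1]
width: 0.07
gripper_force: 0.0
```

```bash
python3 - <<'E'
from workcell import viewer,readout
import cv2,numpy as np
c=viewer.camera("wrist");cv2.imwrite("pics/w1.png",c["image"][:,:,::-1]);np.savez("w1.npz",**c)
s=readout.state();print(s["ee_pos"],s["tcp_rot"],s["ft_force"])
E
```

```text
[ 0.55270207 -0.03650529  0.22550007] [-3.14105683e+00 -3.67783808e-05  1.93223571e+00] [-0.39009995 -0.75459842  0.6695002 ]
```

View pics/w1.png

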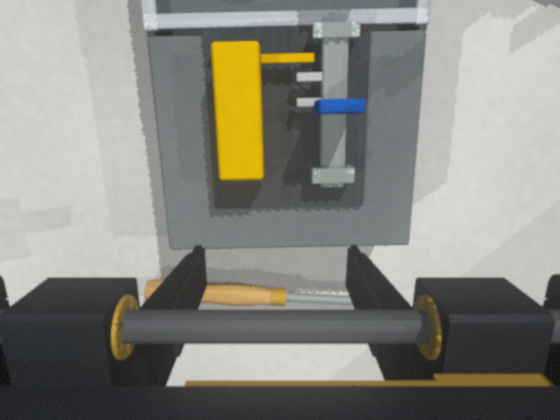

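The wrist view shows the yellow bar spanning (212,42) to (263,180), with its tooth arm at y 58. The blue plate is at (341,105) and the straps are at (336,30) and (333,175). The gripper is nearly aligned with the case.

```bash
python3 - <<'E'
from h import *
c=dict(np.load("w1.npz"))
h=cv2.cvtColor(c["image"],cv2.COLOR_RGB2HSV)
k=np.zeros(h.shape[:2],np.uint8);k[20:220,180:400]=1
m=cv2.morphologyEx(cv2.inRange(h,(18,150,60),(32,255,255))*k,cv2.MORPH_OPEN,np.ones((21,21)))
th=0
for nm,mm,z in(("bar",m,.102),("plate",cv2.inRange(h,(100,130,50),(130,255,255))*k,.122)):
    b=blobs(mm)[0];r=cv2.minAreaRect(b);P=plane(c,cv2.boxPoints(r),z)
    S=[P[1]-P[0],P[2]-P[1]];L=max(S,key=np.linalg.norm);a=np.degrees(np.arctan2(L[1],L[0]))
    print(nm,np.round(cv2.boxPoints(r)).tolist(),[np.linalg.norm(s).round(4) for s in S],a.round(2),P.mean(0).round(4))
    if nm=="bar": th=np.radians((a%180)-90);bar=P.mean(0)[:2]
    else: pl=P.mean(0)[:2]
R=np.array([[np.cos(th),-np.sin(th)],[np.sin(th),np.cos(th)]])
d=R.T@(pl-bar);print("theta",np.degrees(th),"plate-bar in case",d,"bolt~",d[1])
o=bar-R@np.array([-.0375,-.04]);print("case",o)
tcp=np.array([.5527,-.0365]);print("tcp in case",R.T@(tcp-o),"tool yaw-90",np.degrees(1.9322)-90)
E
```

```text
bar [[211.0, 41.0], [260.0, 40.0], [264.0, 179.0], [215.0, 180.0]] [np.float64(0.0342), np.float64(0.0988)] -68.08 [0.5001 0.0213 0.102 ]
plate [[315.0, 99.0], [365.0, 97.0], [365.0, 112.0], [315.0, 114.0]] [np.float64(0.034), np.float64(0.0095)] 22.49 [0.5653 0.0522 0.122 ]
theta 21.919220348358397 plate-bar in case [0.07206648 0.004258  ] bolt~ 0.0042580040605192165
case [0.51990853 0.0724385 ]
tcp in case [-0.01024562 -0.11330448] tool yaw-90 20.706905175177653
```

Request:
servo_tool(
  dp=[
    [0.25, 0.1, 0.1],
    [0.45, 0.1, 0.3],
    [0.45, 0.1, 0.55],
    [0.45, 0.1, 0.8],
    [0.45, 0.1, 1.0],
    [0.45, 0.1, 1.0],
    [0.45, 0.1, 1.0],
    [0.45, 0.1, 1.0],
    [0.45, 0.1, 1.0],
    [0.45, 0.1, 1.0],
  ],
  twist=[-0.013, -0.013, -0.013, -0.013, -0.013, -0.013, -0.013, -0.013, -0.013, -0.013],
)

```text
time_s: 3.32
ee_pos: [0.547, 0.01, 0.1269]
tcp_rot: [3.14, 0.001, 1.954]
ft_force: [0.3, 0.3, -0.4]
width: 0.0704
gripper_force: 0.0
```

```bash
python3 - <<'E'
from workcell import viewer,readout
import cv2,numpy as np
c=viewer.camera("wrist");cv2.imwrite("pics/w2.png",c["image"][:,:,::-1]);np.savez("w2.npz",**c)
s=readout.state();p=s["ee_pos"];print(p,s["tcp_rot"],s["ft_force"])
t=np.radians(21.9);R=np.array([[np.cos(t),-np.sin(t)],[np.sin(t),np.cos(t)]])
print(R.T@(p[:2]-[.5199,.0724]))
E
```

```text
[0.54694298 0.01016793 0.12669192] [3.14002226e+00 9.11153459e-04 1.95393043e+00] [-0.2654859   0.15086561  0.56014146]
[ 0.00187965 -0.06782787]
```

View pics/w2.png

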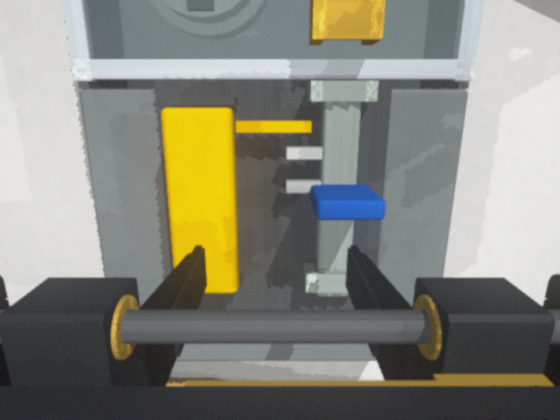

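The fingertips are at about (197,250) over the bar and (357,250) behind the plate, whose face is at y 215. I'll press the bar in steps and watch the force.

Request:
servo_tool(
  dp=[
    [0, 0, 0.06],
    [0, 0, 0.12],
    [0, 0, 0.17],
    [0, 0, 0.17],
    [0, 0, 0.17],
    [0, 0, 0.17],
  ],
  twist=[0, 0, 0, 0, 0, 0],
)

```text
time_s: 3.87
ee_pos: [0.5466, 0.0103, 0.1086]
tcp_rot: [-3.141, 0.0, 1.954]
ft_force: [1.4, -0.2, 3.4]
width: 0.0702
gripper_force: 1.3
```

Request:
servo_tool(
  dp=[
    [0, 0, 0.03],
    [0, 0, 0.03],
    [0, 0, 0.03],
    [0, 0, 0.03],
    [0, 0, 0.03],
  ],
  twist=[0, 0, 0, 0, 0],
)

```text
time_s: 4.28
ee_pos: [0.5466, 0.0104, 0.1057]
tcp_rot: [3.141, 0.0, 1.954]
ft_force: [0.4, -0.8, 4.5]
width: 0.07
gripper_force: 2.0
```

Request:
servo_tool(
  dp=[
    [0.08, 0, 0],
    [0.16, 0, 0],
    [0.22, 0, 0],
    [0.28, 0, 0],
    [0.34, 0, 0],
    [0.4, 0, 0],
    [0.45, 0, 0],
    [0.5, 0, 0],
    [0.5, 0, 0],
    [0.5, 0, 0],
    [0.5, 0, 0],
  ],
  twist=[0, 0, 0, 0, 0, 0, 0, 0, 0, 0, 0],
)

```text
time_s: 5.2
ee_pos: [0.5276, 0.0574, 0.1056]
tcp_rot: [-3.141, -0.001, 1.954]
ft_force: [0.3, 3.0, 4.6]
width: 0.0704
gripper_force: 2.1
```

```bash
python3 - <<'E'
from workcell import viewer,readout
import cv2,numpy as np
c=viewer.camera("wrist");cv2.imwrite("pics/w3.png",c["image"][:,:,::-1])
s=readout.state();p=s["ee_pos"]
t=np.radians(21.9);R=np.array([[np.cos(t),-np.sin(t)],[np.sin(t),np.cos(t)]])
print(p,R.T@(p[:2]-[.5199,.0724]),R.T@s["ft_force"][:2],s["ft_force"][2])
E
```

```text
[0.52756107 0.05726523 0.105601  ] [ 0.00146313 -0.01690007] [2.35205939 3.46170238] 4.212370566004316
```

View pics/w3.png

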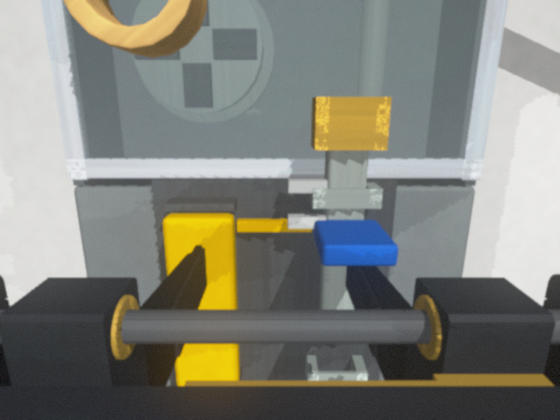

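The blue plate at (355,240) is now against the right finger and has moved close to the front strap, and the bar is still held down. Next I'll push to the end stop.

Request:
servo_tool(
  dp=[
    [0.03, 0, 0],
    [0.06, 0, 0],
    [0.07, 0, 0],
    [0.07, 0, 0],
    [0.07, 0, 0],
    [0.07, 0, 0],
  ],
  twist=[0, 0, 0, 0, 0, 0],
)

```text
time_s: 5.75
ee_pos: [0.5261, 0.0613, 0.1057]
tcp_rot: [3.141, 0.003, 1.953]
ft_force: [3.5, -17.1, 2.0]
width: 0.0702
gripper_force: 11.4
```

Request:
servo_tool(
  dp=[
    [0.02, 0, 0],
    [0.02, 0, 0],
    [0.02, 0, 0],
    [0.02, 0, 0],
  ],
  twist=[0, 0, 0, 0],
)

```text
time_s: 6.08
ee_pos: [0.5261, 0.0617, 0.1058]
tcp_rot: [3.14, 0.005, 1.952]
ft_force: [7.1, -30.4, 0.9]
width: 0.0703
gripper_force: 17.9
```

Request:
servo_tool(
  dp=[
    [-0.03, 0, 0],
    [-0.03, 0, 0],
    [-0.03, 0, 0],
  ],
  twist=[0, 0, 0],
)

```text
time_s: 6.33
ee_pos: [0.526, 0.061, 0.1056]
tcp_rot: [3.142, 0.002, 1.954]
ft_force: [2.8, -13.6, 2.6]
width: 0.07
gripper_force: 7.9
```

```bash
python3 - <<'E'
from workcell import viewer,readout
from h import *
c=viewer.camera("wrist");cv2.imwrite("pics/w4.png",c["image"][:,:,::-1])
s=readout.state();p=s["ee_pos"]
t=np.radians(21.9);R=np.array([[np.cos(t),-np.sin(t)],[np.sin(t),np.cos(t)]])
f=lambda q:R.T@(np.array(q)[:2]-[.5199,.0724])
print(p,f(p),R.T@s["ft_force"][:2],s["ft_force"][2])
h=cv2.cvtColor(c["image"],cv2.COLOR_RGB2HSV);m=cv2.inRange(h,(100,130,50),(130,255,255));b=blobs(m)[0].reshape(-1,2)
x=int(np.median(b[:,0]));print(b.min(0),b.max(0))
col=h[b[:,1].min()-2:b[:,1].max()+3,x-10];print(col.tolist())
for v in(b[:,1].min(),): print("far edge top",f(plane(c,[[x-10,v]],.122)[0]),"expect y 10 home")
E
```

```text
[0.52600211 0.06106683 0.10562702] [ 0.00143463 -0.01279134] [ -2.38989681 -13.65993932] 2.80824130368447
[315 221] [397 268]
[[102, 33, 133], [108, 81, 151], [110, 132, 160], [110, 164, 166], [110, 175, 165], [109, 179, 164], [109, 179, 164], [109, 185, 163], [109, 183, 164], [109, 178, 166], [109, 180, 164], [109, 182, 168], [110, 182, 167], [109, 186, 163], [110, 184, 168], [110, 181, 166], [110, 182, 168], [110, 182, 167], [110, 185, 167], [109, 188, 168], [109, 186, 170], [109, 191, 168], [108, 189, 167], [109, 190, 168], [109, 189, 169], [109, 192, 166], [109, 193, 172], [109, 194, 191], [109, 196, 210], [108, 201, 214], [108, 205, 210], [108, 198, 206], [109, 201, 199], [108, 199, 196], [109, 194, 198], [109, 195, 194], [109, 197, 193], [109, 194, 191], [109, 202, 188], [109, 194, 191], [108, 199, 188], [109, 198, 188], [109, 193, 186], [108, 206, 182], [108, 198, 182], [109, 198, 179], [108, 197, 163], [109, 159, 146], [110, 82, 133], [102, 33, 131], [85, 22, 130], [83, 15, 134]]
far edge top [0.02718626 0.0211003 ] expect y 10 home
```

View pics/w4.png

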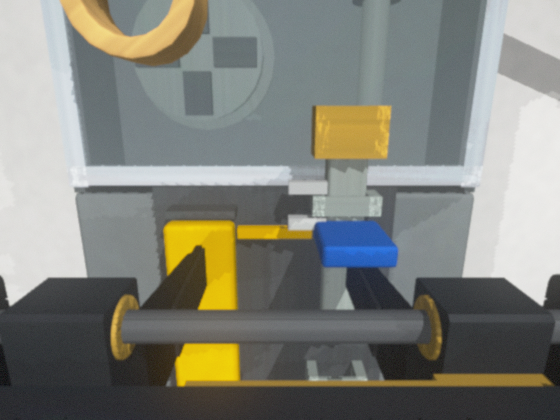

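```bash
python3 - <<'E'
from workcell import viewer,readout
from h import *
t=np.radians(21.9);R=np.array([[np.cos(t),-np.sin(t)],[np.sin(t),np.cos(t)]])
f=lambda q:(R.T@(np.array(q)[:2]-[.5199,.0724])*1000).round(1)
c=viewer.camera("wrist")
Rc=cv2.Rodrigues(c["rvec"])[0];print("cam",f(-Rc.T@c["tvec"].ravel()))
g=lambda u,v,z:f(plane(c,[[u,v]],z)[0])
print("plate top far/near",g(346,247,.122),g(346,267,.122),"home 10/0")
print("keeper far/near",g(352,106,.09),"exp 66",g(352,147,.09),"exp 42", g(352,158,.07))
print("bar far end",g(200,222,.0947),"exp 10")
for n,v in(("w1",105.5),):
    d=dict(np.load("w1.npz"));print("w1 keeper? bar far",f(plane(d,[[236,41]],.102)[0]))
w2=dict(np.load("w2.npz"));h=lambda u,v,z:f(plane(w2,[[u,v]],z)[0])
print("w2 keeper near top",h(346,39,.09),"plate far/near top",h(346,185,.122),h(346,202,.122),"bar far",h(200,108,.102))
T=viewer.camera("top");hh=cv2.cvtColor(T["image"],cv2.COLOR_RGB2HSV);b=blobs(cv2.inRange(hh,(100,130,50),(130,255,255))[150:260,230:370],5)
print([ (cv2.contourArea(x),f(plane(T,[np.array(cv2.minAreaRect(x)[0])+[230,150]],.122)[0])) for x in b[:2]])
E
```

```text
cam [ 0.9 66.4]
plate top far/near [29.8  9.9] [30.3  0.9] home 10/0
keeper far/near [35.4 65.5] exp 66 [36.4 47.1] exp 42 [40.9 39.2]
bar far end [-35.5  11.9] exp 10
w1 keeper? bar far [-36.1   9.2]
w2 keeper near top [35.5 41.5] plate far/near top [ 33.  -23.8] [ 33.4 -31.8] bar far [-34.8   9.4]
[]
```

The plate's top edges measure 9.9 and 0.9 mm in case y, against 10 and 0 expected at home, and the push met a hard stop. The bolt is home, so I'll back off a little and lift.

Request:
servo_tool(
  dp=[
    [-0.05, 0, 0],
    [-0.07, 0, 0],
    [-0.07, 0, 0],
    [-0.07, 0, -0.08],
    [-0.07, 0, -0.2],
    [-0.07, 0, -0.4],
    [-0.07, 0, -0.65],
    [-0.07, 0, -0.9],
    [-0.07, 0, -1.0],
    [-0.07, 0, -1.0],
    [-0.07, 0, -1.0],
    [-0.07, 0, -1.0],
  ],
  twist=[0, 0, 0, 0, 0, 0, 0, 0, 0, 0, 0, 0],
)

```text
time_s: 7.48
ee_pos: [0.5277, 0.0559, 0.2044]
tcp_rot: [-3.14, -0.001, 1.954]
ft_force: [-0.1, -0.4, -0.4]
width: 0.0703
gripper_force: 0.0
```

```bash
python3 - <<'E'
from workcell import viewer,readout
from h import *
c=viewer.camera("wrist");cv2.imwrite("pics/w5.png",c["image"][:,:,::-1])
s=readout.state();print(s["ee_pos"],s["ft_force"],s["time_s"])
E
```

```text
[0.52768149 0.05585327 0.20423825] [-0.06285786  0.29671156  0.26231591] 7.5333
```

View pics/w5.png

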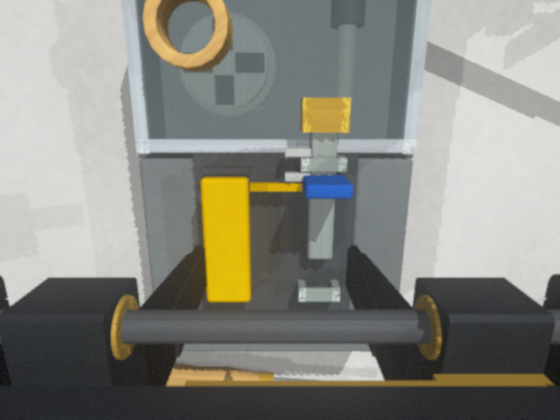

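The bolt is home at (327,187), with the tooth behind the lug and the ring in place. One quick check of the bar height from its apparent length.

```bash
python3 - <<'E'
from workcell import viewer
from h import *
c=viewer.camera("wrist");h=cv2.cvtColor(c["image"],cv2.COLOR_RGB2HSV)
m=cv2.morphologyEx(cv2.inRange(h,(18,150,60),(32,255,255))[160:310,190:310],cv2.MORPH_OPEN,np.ones((21,21)))
q=cv2.boxPoints(cv2.minAreaRect(blobs(m)[0]))+[190,160]
d=dict(np.load("w1.npz"))
for z in(.093,.098,.102):
    P=plane(c,q,z);print(z,[np.linalg.norm(P[i+1]-P[i]).round(4) for i in(0,1)],P.mean(0).round(4))
E
```

```text
0.093 [np.float64(0.0356), np.float64(0.1031)] [0.4997 0.0191 0.093 ]
0.098 [np.float64(0.035), np.float64(0.1012)] [0.4997 0.0211 0.098 ]
0.102 [np.float64(0.0344), np.float64(0.0996)] [0.4997 0.0227 0.102 ]
```

```bash
python3 -c "
from workcell import robot
print(robot.close_job())"
```

```text
the job is handed in; nothing more can be done
None
```

I handed the job in at about 7.6 s: the bolt was pushed hard against its end stop with the safety bar held down, then the bar was released, measured as back up, and the arm lifted clear. The ring looked undisturbed in the last picture; I didn't re-measure the tin or gouge, and no verdict came back.

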